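# Click the card box lid shut all round

### The job

Press down around the rim of the white lid on the card box with your fingertips, section by section, until all six sections have clicked fully home; a section or two may be shut already. Only press: leave the box standing where it is, pick nothing up, leave the other things on the desk alone, and finish clear of everything.

Things in the scene. Friction and masses are not known exactly. Their poses are not given: they have to be found in the camera images.
- cardbox: Loose grey card box with white snap lid, 132 (x) x 204 (y) mm over the lid, 0.7 to 1 kg. Origin: centre of its underside; z up. The lid's middle panel is recessed, top 56 mm above the origin. Its 22 mm wide rim is cut by narrow slits into six flat sections: two along each long side (99 mm), one across each short end (85 mm). A section's top is 65 mm above the origin when up, 58 when shut.
- press_front_left (a point): Centre of the top face of the lid's rim section on the box's -x long side, its +y half (-55, 51 mm from the box's origin in box x, y); moves with the section; axes parallel to the box's. A good place to press.
- rim_front_left (a joint): How far that section (-x long side, its +y half) is pressed down, m: about 0 up, about 0.007 clicked shut; up at the start. It moves straight down on its own, resists with about 9 N at first, gives way past half its travel, snaps home by itself and stays.
- press_front_right (a point): Centre of the top face of the lid's rim section on the box's -x long side, its -y half (-55, -51 mm from the box's origin in box x, y); moves with the section; axes parallel to the box's. A good place to press.
- rim_front_right (a joint): How far that section (-x long side, its -y half) is pressed down, m: about 0 up, about 0.007 clicked shut; may be shut already at the start. It moves straight down on its own, resists with about 9 N at first, gives way past half its travel, snaps home by itself and stays.
- press_back_left (a point): Centre of the top face of the lid's rim section on the box's +x long side, its +y half (55, 51 mm from the box's origin in box x, y); moves with the section; axes parallel to the box's. A good place to press.
- rim_back_left (a joint): How far that section (+x long side, its +y half) is pressed down, m: about 0 up, about 0.007 clicked shut; may be shut already at the start. It moves straight down on its own, resists with about 9 N at first, gives way past half its travel, snaps home by itself and stays.
- press_back_right (a point): Centre of the top face of the lid's rim section on the box's +x long side, its -y half (55, -51 mm from the box's origin in box x, y); moves with the section; axes parallel to the box's. A good place to press.
- rim_back_right (a joint): How far that section (+x long side, its -y half) is pressed down, m: about 0 up, about 0.007 clicked shut; up at the start. It moves straight down on its own, resists with about 9 N at first, gives way past half its travel, snaps home by itself and stays.
- press_end_left (a point): Centre of the top face of the lid's rim section on the box's +y short end (0, 91 mm from the box's origin in box x, y); moves with the section; axes parallel to the box's. A good place to press.
- rim_end_left (a joint): How far that section (+y short end) is pressed down, m: about 0 up, about 0.007 clicked shut; up at the start. It moves straight down on its own, resists with about 9 N at first, gives way past half its travel, snaps home by itself and stays.
- press_end_right (a point): Centre of the top face of the lid's rim section on the box's -y short end (0, -91 mm from the box's origin in box x, y); moves with the section; axes parallel to the box's. A good place to press.
- rim_end_right (a joint): How far that section (-y short end) is pressed down, m: about 0 up, about 0.007 clicked shut; up at the start. It moves straight down on its own, resists with about 9 N at first, gives way past half its travel, snaps home by itself and stays.
- dongle: Bystander: black USB stick lying flat, 69 x 24 x 11 mm; origin at the centre of its underside.
- deck: Bystander: stack of blank white cards, 86 x 54 x 25 mm; origin at the centre of its underside.
- antenna: Bystander: black stub antenna standing on its round foot, foot 34 mm across, 107 mm tall; origin under its foot.
- tin: Bystander: small pale plain can, 54 mm across, 40 mm tall; origin at the centre of its underside.
- mug: Bystander: white mug, 80 mm across plus handle, 90 mm tall; origin at the centre of its underside.
- tape: Bystander: roll of tape lying flat, 90 mm across, 24 mm high; origin at the centre of its underside.
- mouse: Bystander: black computer mouse, 105 x 60 x 32 mm; origin at the centre of its underside.
Things that resemble listed ones, but are neither listed nor needed, are in the scene too. What is shaped like the cardbox but pink or purple is not meant.

How it is judged:
By the outcome, as a careful person would: the job done as asked, in the order asked, and still so for the second after the job is handed in, with the robot touching nothing.
It also fails if it takes over 45 s, if anything falls off the work surface, if the arm or the gripper's body presses on something with over 40 N, if the wrist force passes 120 N, or if a joint passes its speed limit or range.

### The arm

A 6-joint arm with a two-finger parallel gripper is mounted at the origin on the work surface. World frame = base frame: x ahead of the robot, y to its left, z up, the work surface at z = 0. Lengths are in mm, angles in rad, forces in N, time in s.
With the tool pointing down it reaches from about 350 to 975 mm from the base axis. Payload 7.1 kg.
Tool frame: the origin (TCP) lies midway between the tips of the shut fingers; the grasp point (between the pads) lies pinch_z behind it (pinch_z is the distance from the TCP to the grasp point, in mm); z points along the fingers, y is the line along which they close (so a half turn about z gives the same grasp; the last joint's range is limited). The gripper opens to 88 mm and grips with 3 to 60 N. Pads are 20 mm wide; open, the fingers measure 115 mm over their backs; the gripper's body (75 mm by 178 mm) begins 61 mm behind the grasp point.
Start: joints at [1.153, 0.423, 1.63, -0, 1.089, -0.019], TCP at [242.663, 575.951, 222.675] pointing down, gripper open.
Joint ranges: [-3, 3], [-0.9, 2.11], [0.09, 2.58], [-1.31, 4.45], [0.11, 2.69], [-2.54, 2.54]. Speed limits (rad/s): [2.39, 2.39, 3.01, 3.14, 3.14, 3.14].

### API

Orientations are given as a rotation vector (axis times angle).
In Python, from workcell import get_obs, get_image, close_job, pinch_z gives the robot as it stands.
- The arm moves only by the tool jog_arm, never from a script. Its argument "commands" is a list of rows, each a list of 3 entries, a list of its own where there are three numbers: the gripper command: -1 is shut, 1 is fully open, values between are in proportion, then the shift along the tool's x, y, z as a fraction of full scale, then the turn, a rotation vector about the tool's x, y, z as a fraction of full scale. In form: [[gripper, [tx, ty, tz], [rx, ry, rz]], ...]. A call has 1 to 10 rows; each row shifts and turns the commanded pose from where the row before left it, along the tool's axes as they then stand; what a row does not reach is not made up. Full scale, the value 1, is 0.1 m for a shift and 45 degrees for a turn. A row lasts 1/10 s, in which the tool goes at most 50 mm and 8.59 degrees, less where a joint would pass 70% of its speed; a pose out of reach is approached as far as the arm can. A call with a number of a shift or a turn outside -1 to 1 is refused whole. A call with a gripper value outside its range is refused whole. The fingers move at their own pace and stop on an object; the grip force is fixed at half the most. Time passes only in rows, so rows that do not move let the fingers close. It gives the time, the measured TCP pose, the force, the opening and the grip force at its end, in the units of the state.
- get_obs(): the state, without advancing time (a new reading comes with each control period).
- get_image(name): name is "scene" or "top" or "wrist"; returns a dict with "image" (400x640x3 uint8, blue, green, red), "z_map" (400x640 float32, mm along the optical axis (not along the pixel's ray), 0 where there is no reading), "intrinsics" (3x3 intrinsics, pixels), "eye" and "orientation" of the camera in the world; the wrist camera has in their place "mount" (4x4, takes a point from camera to tool coordinates, whose origin is the TCP and whose axes are the flange's). Camera axes: x right, y down, z forward; pixel columns grow to the right and rows downward; lengths in mm; the calibration is good to about 2 mm. A picture is of the moment at which its call begins: read the wrist's pose just before it.
- close_job(): hands the job in; it is judged then, once.
The state is a dict: "t": time; "qpos": joint angles; "qvel": joint speeds; "joint_torque": joint torques, N m; "ee_pos": TCP position; "orientation": TCP orientation; "ft_force": force on the tool from outside, world axes, zero at the start; "moment": the same for the moment, N m; "width": finger opening in mm; "grasp_force": force on a finger pad.
Only numpy, scipy, OpenCV 4.12 (cv2) and the standard library are available. Lean on these libraries where they do the work, as an engineer would, in place of code of your own. Each camera call takes 0.05 s, during which the arm holds its last target. There are 200 camera calls.

## Working session

There is one attempt and no reset: what is moved stays moved. The work goes in short steps, Python scripts to look and compute and a tool call to move; the robot and the scene stay as the last step left them, time stands still between calls to the robot, and variables do not carry over. Pictures are saved under pics/ and viewed, at most 10 in all, crops included, and the job is handed in when it is done.

Besides the shell and the picture viewer there is one more tool, called by a JSON object that holds its "name" and its "arguments". jog_arm: Moves the arm, as the interface text tells. Its arguments: {"type":"object","properties":{"commands":{"type":"array","items":{"type":"array"}}},"required":["commands"]}

```bash
mkdir -p pics
cat > h.py <<'E'
import numpy as np,cv2
from workcell import get_obs,get_image,close_job,pinch_z
from scipy.spatial.transform import Rotation as R
def grab(n):
    d=get_image(n); return d
def world(d,u,v,z=None):
    K=np.array(d["intrinsics"]);o=np.array(d["orientation"])
    M=o if o.shape==(3,3) else R.from_rotvec(o).as_matrix()
    r=np.linalg.inv(K)@[u,v,1]
    e=np.array(d["eye"])
    if z is None: return e+M@(r*d["z_map"][int(v),int(u)])
    w=M@r; return e+w*(z-e[2])/w[2]
E
python3 - <<'E'
from h import *
import pickle
for n in("scene","top"):
    d=grab(n);cv2.imwrite(f"pics/{n}1.png",d["image"]);pickle.dump(d,open(n+".pkl","wb"));print(n,d["eye"],d["orientation"],d["intrinsics"])
print(get_obs(),pinch_z)
E
```

```text
scene [1368.13841564 -196.15839092  854.4567477 ] [-1.85634207 -1.49766044  0.67419274] [[476.16289639   0.         317.03311397]
 [  0.         476.16289639 210.0908647 ]
 [  0.           0.           1.        ]]
top [3.33041907e+02 1.16737315e+00 1.27213689e+03] [-2.13596352  2.16802592 -0.15787951] [[442.0661801    0.         315.07155275]
 [  0.         442.0661801  197.16354936]
 [  0.           0.           1.        ]]
{'t': 0.1, 'qpos': array([ 1.15302155e+00,  4.23763553e-01,  1.63058385e+00, -4.59325682e-06,
        1.08858637e+00, -1.89636616e-02]), 'qvel': array([ 6.69086807e-04, -2.83056562e-03, -3.68958500e-03,  1.15865171e-03,
        7.29893044e-05,  7.58434829e-04]), 'joint_torque': array([ 2.76377650e-04, -5.45611095e+01, -2.74324375e+01,  6.46306342e-02,
        1.87599793e-02, -1.91204117e-05]), 'ee_pos': array([242.46188103, 575.5276203 , 221.99164543]), 'orientation': array([-6.22247554e-01, -3.07905955e+00,  2.05779449e-03]), 'ft_force': array([-0.60665395, -0.55537065, -0.34323881]), 'moment': array([ 0.01421293, -0.00853323,  0.0344592 ]), 'grasp_force': 0.0, 'width': 87.50884635510458} 18.700000000000003
```

View pics/top1.png

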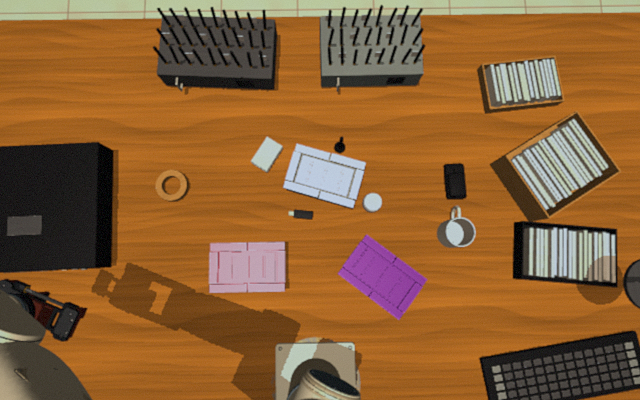

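View pics/scene1.png

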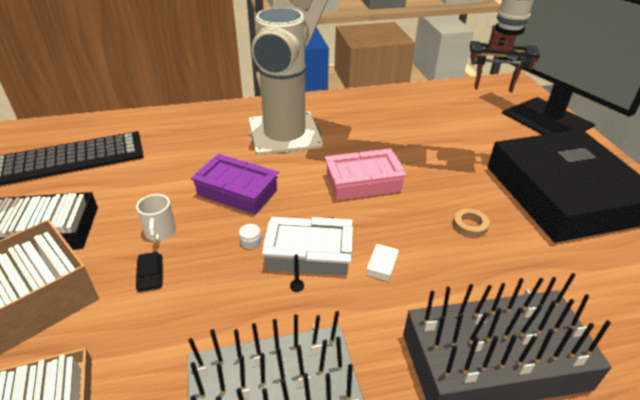

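Run:
```python
from h import *
import pickle
d=pickle.load(open("top.pkl","rb"))
im=d["image"];hsv=cv2.cvtColor(im,cv2.COLOR_BGR2HSV)
m=((hsv[...,1]<60)&(hsv[...,2]>140)).astype(np.uint8)*255
m=cv2.morphologyEx(m,cv2.MORPH_CLOSE,np.ones((5,5)))
for c in cv2.findContours(m,cv2.RETR_EXTERNAL,2)[0]:
    x,y,w,h=cv2.boundingRect(c)
    if not(230<x<400 and 120<y<230) or w*h<100: continue
    # world at z=60 metric rect
    P=np.array([world(d,u,v,60)[:2] for u,v in c[:,0]],np.float32)
    print((x,y,w,h),cv2.minAreaRect(P),cv2.boxPoints(cv2.minAreaRect(P)).round().tolist())
# heights by z_map
K=d["intrinsics"]
for u,v in[(325,175),(340,147),(340,140),(373,202),(300,215),(266,153),(305,147),(350,165),(290,170),(360,180),(305,190),(340,200),(315,250)]:
    print((u,v),world(d,u,v).round(1))
c=cv2.resize(im[120:230,240:400],None,fx=5,fy=5,interpolation=cv2.INTER_CUBIC);cv2.imwrite("pics/c1.png",c)
```

```text
(364, 193, 18, 18) ((489.149169921875, -167.04452514648438), (47.34103775024414, 47.443790435791016), 89.15967559814453) [[465.0, -190.0], [513.0, -191.0], [513.0, -144.0], [466.0, -143.0]]
(283, 143, 83, 65) ((566.4937744140625, -34.909339904785156), (207.32888793945312, 135.24395751953125), 73.0710220336914) [[472.0, -114.0], [601.0, -154.0], [661.0, 45.0], [532.0, 84.0]]
(251, 137, 31, 34) ((628.92236328125, 127.27415466308594), (53.81121826171875, 86.50647735595703), 57.3598518371582) [[578.0, 128.0], [651.0, 81.0], [680.0, 127.0], [607.0, 173.0]]
(325, 175) [565.7 -37.   59.1]
(340, 147) [651.5 -82.3  35.2]
(340, 140) [655.3 -78.6  96.5]
(373, 202) [ 489.9 -170.8   42.5]
(300, 215) [459.2  35.2  13.1]
(266, 153) [639.3 131.2  24.7]
(305, 147) [645.4  17.8  64. ]
(350, 165) [ 592.  -107.    64.8]
(290, 170) [580.3  60.3  63.7]
(360, 180) [ 548.9 -133.5   66.1]
(305, 190) [523.   19.2  66.4]
(340, 200) [494.8 -77.3  58.3]
(315, 250) [359.5  -6.2  -1.6]
```

View pics/c1.png

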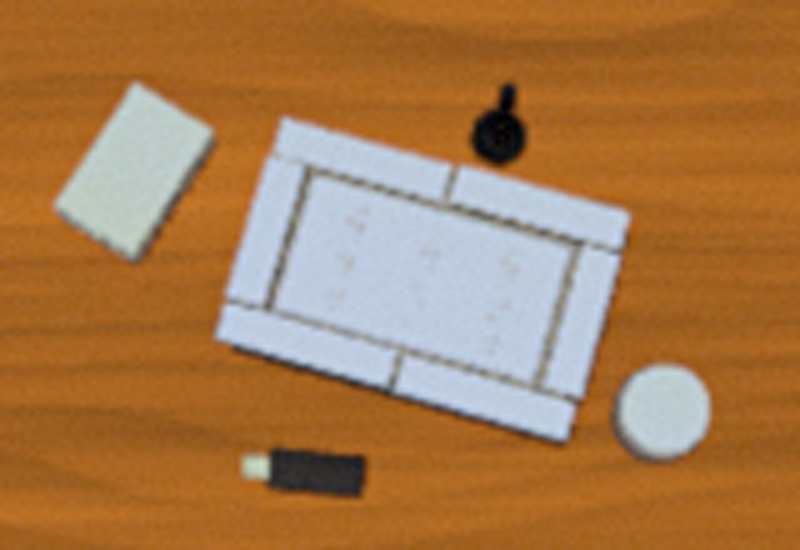

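The lid: white box at (325,175) in the top view; possible mix-ups are the pink box (247,267), the purple box (382,277) and the white deck (266,153). The close crop shows white lid with six rim sections, so that is the one; antenna is at (340,146) just behind it. I'll check the section heights.

```bash
cat >> h.py <<'E'
S=dict(FL=(-55,51),FR=(-55,-51),BL=(55,51),BR=(55,-51),EL=(0,91),ER=(0,-91))
def cloud(d):
    K=np.array(d["intrinsics"]);v,u=np.mgrid[0:400,0:640];z=d["z_map"]
    M=R.from_rotvec(d["orientation"]).as_matrix()
    return np.array(d["eye"])+(np.stack([(u-K[0,2])*z/K[0,0],(v-K[1,2])*z/K[1,1],z],-1)@M.T)
def boxc(P,c,yaw):
    r=P[...,:2]-c;a=np.deg2rad(yaw);return np.stack([r[...,0]*np.cos(a)+r[...,1]*np.sin(a),-r[...,0]*np.sin(a)+r[...,1]*np.cos(a)],-1)
def heights(d,c,yaw):
    P=cloud(d);b=boxc(P,c,yaw)
    for k,(x,y) in S.items():
        hx,hy=(6,35) if x else (25,6)
        m=(abs(b[...,0]-x)<hx)&(abs(b[...,1]-y)<hy)&(P[...,2]>40)&(P[...,2]<80)
        print(k,m.sum(),np.median(P[m][:,2]).round(1))
E
python3 - <<'E'
from h import *
import pickle
for n in("top","scene"):
    d=pickle.load(open(n+".pkl","rb"));P=cloud(d)
    b=boxc(P,np.array([566,-35]),-16.8)
    m=(P[...,2]>52)&(P[...,2]<75)&(abs(b[...,0])<80)&(abs(b[...,1])<115)
    if n=="top":print("antenna",)
    q=P[m][:,:2].astype(np.float32);r=cv2.minAreaRect(q);print(n,r)
    heights(d,np.array([566,-35]),-16.8)
    ms=(abs(b[...,0])>80)&(abs(b[...,0])<150)&(abs(b[...,1])<130)&(P[...,2]>6)
    mt=(abs(P[...,2])<8)&(abs(b[...,0])<200)&(abs(b[...,1])<200);print("desk",np.median(P[mt][:,2]))
    A=(P[...,2]>60)&(P[...,2]<120)&(b[...,0]>72)&(b[...,0]<130)&(abs(b[...,1])<100)
    print("ant",A.sum(),np.median(b[A],0),P[A][:,2].max() if A.any() else 0)
E
```

```text
antenna
top ((564.5972900390625, -35.554534912109375), (204.37843322753906, 132.70782470703125), 73.09781646728516)
FL 110 67.0
FR 104 59.4
BL 101 59.5
BR 100 66.6
EL 75 66.1
ER 80 66.7
desk 1.4486076575936977
ant 29 [ 98.76949165 -19.8637754 ] 109.42740741267517
scene ((568.4788208007812, -33.80188751220703), (203.95533752441406, 138.82472229003906), 72.64839935302734)
FL 122 63.8
FR 91 57.2
BL 117 57.5
BR 116 64.6
EL 73 64.4
ER 75 64.5
desk -0.6139618144921997
ant 78 [109.1944647  -16.59805689] 106.92490645576697
```

{"name": "jog_arm", "arguments": {"commands": [[-1,[0,0,0],[0,0,-0.137]],[-1,[-0.35,-0.28,0],[0,0,0]],[-1,[-0.35,-0.28,0],[0,0,0]],[-1,[-0.35,-0.28,0],[0,0,0]],[-1,[-0.35,-0.28,0],[0,0,0]],[-1,[-0.35,-0.28,0],[0,0,0]],[-1,[-0.35,-0.28,0],[0,0,0]],[-1,[-0.35,-0.28,0],[0,0,0]],[-1,[-0.35,-0.28,0],[0,0,0]],[-1,[-0.35,-0.28,0],[0,0,0]]]}}

```text
t: 1.1
ee_pos: [472.6, 242.4, 222.5]
orientation: [-0.456, -3.108, 0.0]
ft_force: [0.1, 0.2, -1.1]
width: 11.4
grasp_force: 0.0
```

```bash
cat >> h.py <<'E'
def st(c=(566,-35),yaw=-16.9):
    o=get_obs();M=R.from_rotvec(o["orientation"]).as_matrix()
    print(round(o["t"],2),"pos",o["ee_pos"].round(1),"box",boxc(o["ee_pos"],np.array(c),yaw).round(1),"toolx in yaw",np.rad2deg(np.arctan2(M[1,0],M[0,0])).round(1),"z",M[:,2].round(3),"F",o["ft_force"].round(1),o["width"])
    r=lambda k:M.T@np.r_[np.array(c)+np.array([[np.cos(np.deg2rad(yaw)),-np.sin(np.deg2rad(yaw))],[np.sin(np.deg2rad(yaw)),np.cos(np.deg2rad(yaw))]])@k-o["ee_pos"][:2],0]
    for k,v in S.items(): print(k,r(np.array(v,float)).round(1))
E
python3 -c "from h import *;st()"
```

```text
1.1 pos [472.6 242.4 222.5] box [-170.   238.3] toolx in yaw 163.3 z [-0. -0. -1.] F [ 0.1  0.2 -1.1] 11.370184497721297
FL [-114.3 -187.7    0. ]
FR [-113.9 -289.7    0. ]
BL [-224.3 -188.2   -0. ]
BR [-223.9 -290.2   -0. ]
EL [-169.4 -148.    -0. ]
ER [-168.7 -330.     0. ]
```

{"name": "jog_arm", "arguments": {"commands": [[-1,[-0.34,-0.29,0],[0,0,0]],[-1,[-0.34,-0.29,0],[0,0,0]],[-1,[-0.34,-0.29,0],[0,0,0]],[-1,[-0.34,-0.29,0],[0,0,0]],[-1,[0,0,0],[0,0,0]],[-1,[0,0,0.35],[0,0,0]],[-1,[0,0,0.35],[0,0,0]],[-1,[0,0,0.35],[0,0,0]],[-1,[0,0,0.2],[0,0,0]],[-1,[0,0,0],[0,0,0]]]}}

```text
t: 2.1
ee_pos: [566.1, 94.3, 94.6]
orientation: [-0.454, -3.102, 0.003]
ft_force: [-0.6, -0.9, -0.2]
width: 0.4
grasp_force: 0.0
```

Run:
```python
from h import *
st()
d=grab("wrist");cv2.imwrite("pics/w1.png",d["image"])
```

```text
2.1 pos [566.1  94.3  94.6] box [-37.5 123.7] toolx in yaw 163.3 z [-0.007 -0.001 -1.   ] F [-0.6 -0.9 -0.2] 0.41640441063230427
FL [ 17.8 -72.7   0.3]
FR [  18.2 -174.7    0.6]
BL [-92.2 -73.1  -0.4]
BR [-9.180e+01 -1.751e+02 -1.000e-01]
EL [-37.4 -32.9  -0.1]
ER [ -36.6 -214.9    0.3]
```

View pics/w1.png

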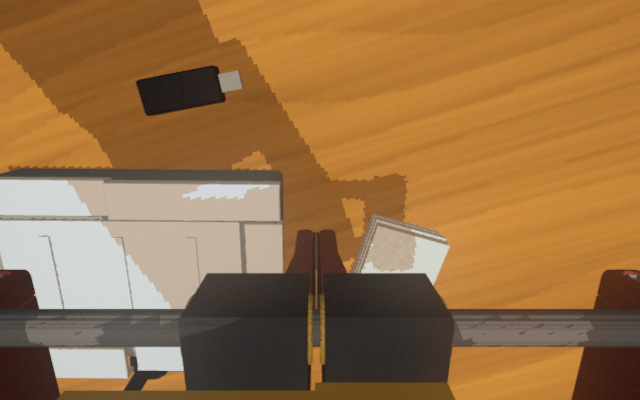

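The wrist view shows the fingertips (315,240) about 22 mm off the lid's end edge (283), with the deck at (400,250) below: it matches the estimate. I stopped one row short, so move on and press.

{"name": "jog_arm", "arguments": {"commands": [[-1,[-0.37,-0.33,0],[0,0,0]],[-1,[0,0,0],[0,0,0]],[-1,[0,0,0.22],[0,0,0]],[-1,[0,0,0.07],[0,0,0]],[-1,[0,0,0.03],[0,0,0]],[-1,[0,0,0.02],[0,0,0]],[-1,[0,0,0],[0,0,0]]]}}

```text
t: 2.85
ee_pos: [594.8, 52.2, 64.7]
orientation: [-0.455, -3.108, 0.0]
ft_force: [-3.1, -0.6, 5.6]
width: 0.4
grasp_force: 2.9
```

```bash
python3 -c "from h import *;st()"
```

```text
2.85 pos [594.8  52.2  64.7] box [ 2.2 91.8] toolx in yaw 163.3 z [-0. -0. -1.] F [-3.1 -0.6  5.6] 0.3744634253272372
FL [ 57.3 -40.5   0. ]
FR [  57.8 -142.5    0. ]
BL [-52.7 -41.   -0. ]
BR [ -52.2 -143.    -0. ]
EL [ 2.2 -0.8  0. ]
ER [   3.  -182.8    0. ]
```

{"name": "jog_arm", "arguments": {"commands": [[-1,[0,0,0.03],[0,0,0]],[-1,[0,0,0.02],[0,0,0]],[-1,[0,0,0],[0,0,0]]]}}

```text
t: 3.15
ee_pos: [595.2, 52.0, 59.0]
orientation: [0.455, 3.108, 0.0]
ft_force: [-0.5, 0.2, -0.8]
width: 0.2
grasp_force: 0.0
```

{"name": "jog_arm", "arguments": {"commands": [[-1,[0,0,0.02],[0,0,0]],[-1,[0,0,0.01],[0,0,0]],[-1,[0,0,0],[0,0,0]]]}}

```text
t: 3.45
ee_pos: [595.5, 52.0, 58.1]
orientation: [0.456, 3.107, 0.001]
ft_force: [-7.0, -0.1, 21.7]
width: 0.3
grasp_force: 10.8
```

{"name": "jog_arm", "arguments": {"commands": [[-1,[0,0,-0.25],[0,0,0]],[-1,[0.28,-0.2,0],[0,0,0]],[-1,[0.29,-0.2,0],[0,0,0]],[-1,[0,0,0],[0,0,0]],[-1,[0,0,0.14],[0,0,0]],[-1,[0,0,0.05],[0,0,0]],[-1,[0,0,0.03],[0,0,0]],[-1,[0,0,0.02],[0,0,0]],[-1,[0,0,0.01],[0,0,0]],[-1,[0,0,0],[0,0,0]]]}}

```text
t: 4.45
ee_pos: [529.9, 30.0, 57.9]
orientation: [0.455, 3.108, 0.0]
ft_force: [-8.7, -0.5, 35.5]
width: 0.3
grasp_force: 17.2
```

```bash
python3 -c "from h import *;st()"
```

```text
4.45 pos [529.9  30.   57.9] box [-53.4  51.7] toolx in yaw 163.3 z [ 0.001 -0.    -1.   ] F [-8.7 -0.5 35.5] 0.329171160468467
FL [ 1.6 -0.7 -0. ]
FR [   2.  -102.7   -0. ]
BL [-1.084e+02 -1.200e+00  1.000e-01]
BR [-108.  -103.2    0. ]
EL [-53.6  39.1   0. ]
ER [ -52.8 -142.9    0. ]
```

{"name": "jog_arm", "arguments": {"commands": [[-1,[0,0,-0.3],[0,0,0]],[-1,[-0.13,-0.36,0],[0,0,0]],[-1,[-0.13,-0.36,0],[0,0,0]],[-1,[-0.13,-0.36,0],[0,0,0]],[-1,[-0.13,-0.35,0],[0,0,0]],[-1,[0,0,0],[0,0,0]],[-1,[0,0,0.18],[0,0,0]],[-1,[0,0,0.05],[0,0,0]],[-1,[0,0,0.03],[0,0,0]],[-1,[0,0,0.02],[0,0,0]]]}}

```text
t: 5.45
ee_pos: [537.4, -121.3, 58.1]
orientation: [-0.454, -3.107, -0.0]
ft_force: [-7.2, 0.7, 25.3]
width: 0.4
grasp_force: 12.9
```

{"name": "jog_arm", "arguments": {"commands": [[-1,[0,0,0.01],[0,0,0]],[-1,[0,0,0],[0,0,0]]]}}

```text
t: 5.65
ee_pos: [537.4, -121.3, 58.2]
orientation: [-0.454, -3.108, -0.0]
ft_force: [-5.3, 0.7, 17.0]
width: 0.5
grasp_force: 8.4
```

```bash
python3 -c "from h import *;st()"
```

```text
5.65 pos [ 537.4 -121.3   58.2] box [ -2.3 -90.8] toolx in yaw 163.4 z [-0.001  0.    -1.   ] F [-5.3  0.7 17. ] 0.5037239738153625
FL [5.200e+01 1.421e+02 1.000e-01]
FR [52.5 40.1  0.1]
BL [-5.800e+01  1.416e+02 -1.000e-01]
BR [-57.5  39.6  -0.1]
EL [ -3.2 181.8  -0. ]
ER [-2.3 -0.2 -0. ]
```

{"name": "jog_arm", "arguments": {"commands": [[-1,[0,0,-0.3],[0,0,0]],[-1,[-0.28,0.17,0],[0,0,0]],[-1,[-0.28,0.16,0],[0,0,0]],[-1,[0,0,0],[0,0,0]],[-1,[0,0,0.18],[0,0,0]],[-1,[0,0,0.05],[0,0,0]],[-1,[0,0,0.03],[0,0,0]],[-1,[0,0,0.02],[0,0,0]],[-1,[0,0,0.01],[0,0,0]],[-1,[0,0,0],[0,0,0]]]}}

```text
t: 6.65
ee_pos: [600.0, -106.5, 58.3]
orientation: [-0.456, -3.107, -0.0]
ft_force: [-3.0, 1.4, 6.0]
width: 0.5
grasp_force: 2.5
```

```bash
python3 -c "from h import *;st()"
```

```text
6.65 pos [ 600.  -106.5   58.3] box [ 53.3 -58.5] toolx in yaw 163.3 z [-0.001  0.    -1.   ] F [-3.   1.4  6. ] 0.5025688379683426
FL [1.079e+02 1.099e+02 1.000e-01]
FR [108.3   7.9   0.2]
BL [ -2.1 109.5  -0. ]
BR [-1.7  7.5 -0. ]
EL [5.280e+01 1.497e+02 1.000e-01]
ER [ 53.4 -32.3   0.1]
```

Push a bit firmer, then rise well clear and back off toward the free left side to look.

{"name": "jog_arm", "arguments": {"commands": [[-1,[0,0,0.02],[0,0,0]],[-1,[0,0,0],[0,0,0]],[-1,[0,0,-0.4],[0,0,0]],[-1,[0,0,-0.4],[0,0,0]],[-1,[0,0,-0.4],[0,0,0]],[-1,[0,0,-0.4],[0,0,0]],[-1,[0.2,0.4,0],[0,0,0]],[-1,[0.2,0.4,0],[0,0,0]],[-1,[0.2,0.4,0],[0,0,0]],[-1,[0.2,0.4,0],[0,0,0]]]}}

```text
t: 7.65
ee_pos: [569.3, 70.8, 216.2]
orientation: [0.457, 3.108, 0.0]
ft_force: [0.4, 0.2, 0.0]
width: 0.2
grasp_force: 0.0
```

{"name": "jog_arm", "arguments": {"commands": [[-1,[0.2,0.4,0],[0,0,0]],[-1,[0.2,0.4,0],[0,0,0]],[-1,[0.2,0.4,0],[0,0,0]],[-1,[0.2,0.4,0],[0,0,0]],[-1,[0.2,0.4,0],[0,0,0]],[-1,[0.2,0.4,0],[0,0,0]],[-1,[0,0,0],[0,0,0]]]}}

```text
t: 8.35
ee_pos: [522.8, 338.3, 216.0]
orientation: [0.449, 3.109, 0.002]
ft_force: [0.3, 0.4, -0.2]
width: 0.3
grasp_force: 0.0
```

Run:
```python
from h import *
o=get_obs();print(o["ee_pos"],o["t"],o["qvel"].round(3))
for n in("top","scene"):
    d=grab(n);heights(d,np.array([566,-35]),-16.9)
    P=cloud(d);b=boxc(P,np.array([566,-35]),-16.8)
    m=(P[...,2]>52)&(P[...,2]<75)&(abs(b[...,0])<80)&(abs(b[...,1])<115)
    print(n,cv2.minAreaRect(P[m][:,:2].astype(np.float32)))
    cv2.imwrite(f"pics/{n}2.png",d["image"])
```

```text
[522.82392873 338.34515259 215.98716783] 8.35 [-0.07  -0.018  0.041 -0.035  0.002 -0.06 ]
FL 104 59.2
FR 109 59.5
BL 105 59.4
BR 102 59.4
EL 75 59.4
ER 75 59.3
top ((564.9580078125, -35.631935119628906), (204.31678771972656, 133.35337829589844), 72.87969207763672)
FL 94 57.3
FR 95 57.2
BL 117 57.2
BR 106 57.4
EL 72 57.3
ER 72 57.0
scene ((568.9249267578125, -33.883644104003906), (204.02769470214844, 138.6291961669922), 72.79766082763672)
```

View pics/scene2.png

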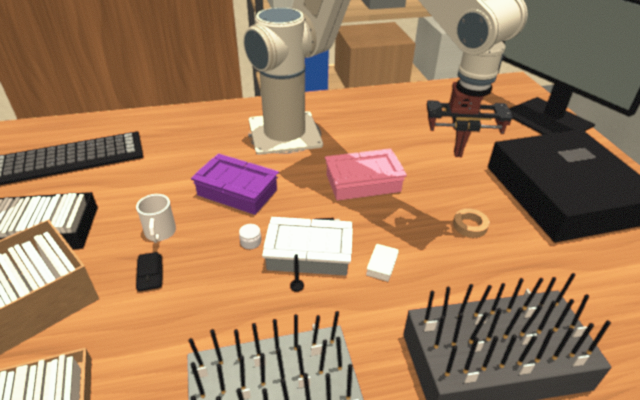

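All six sections read shut in both views, the box (308,245) and the bystanders haven't moved, and the arm is clear at (465,140).

```bash
python3 -c "from h import *;print(close_job())"
```

```text
the job is handed in; nothing more can be done
None
```

All six lid sections are shut: I pressed the four that were up, the other two were shut already, the box stayed where it was, the arm finished clear of everything, and the job is handed in.

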